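Un-nest and stack the prize-table totes

TASK

The red tote has been put into the blue one the same way round, so it has sunk in and nested: lift it out, turn it half round and stack it on the blue tote, slid under the yellow lip until it drops in level, locked behind the grey sill. Then stack the green tote on the red one in the same way, turned so that it stands on the red tote instead of nesting in it and slid home and locked under the red tote's lip. Set the totes down gently, without dropping or forcing them, and leave everything else where it is.

Things in the scene. Friction and masses are not known exactly. Their poses are not given: they have to be found in the camera images.
- blue_tote: Bottom tote, blue, held fast in a plywood cradle fixed to the table, origin 10 mm above the table. All three totes are alike: 160 mm long (x), 60 wide (y), 60 high; origin at the centre of the underside, z up. From 29 to 60 mm up the sides are flat and upright, 60 mm apart: pinch here, from above. Mouth inside x = -75.5 to 77 mm, 53 mm wide.
- red_tote: Loose red tote, 0.14 to 0.28 kg, like the blue one and at first nested in it. Same facing as the tote below: it sinks till its origin is 32 mm above the lower one's (nested). Turned half round, toe over the lower tote's lip end: it stands on the lower tote's ribs, origin 46 mm above the lower one's (stacked). Missing the mouth it perches on the rim, at about 60 mm.
- green_tote: Loose green tote, 0.14 to 0.28 kg, like the others, upright on the table, left or right, turned any way. To stack a tote: let its foot into the mouth (1.5 mm play each side) with its origin -10 to -6 mm (best -8) along the lower tote's x; its tail lands on the sill, 3 mm high; slide it along the lower's +x, toe under lip, till it stops (about +3 mm): the tail drops behind the sill.
- blue_tote_lip (a point): Middle of the top of the blue tote's yellow hold-down lip, at its +x end: 74 mm along x, 60 mm up. On every tote the lip is 40 mm wide, its underside 57 mm up, and overhangs the mouth from x = 80 to 68.5 mm. Grey sill at the other end inside the mouth: two blocks, x = -68.5 to -64.5 mm, tops 49 mm up, with 30 mm between them for the toe of a nested tote.
- red_tote_lip (a point): The same point of the red tote. Every foot (lower part, 32 mm high) is 50 mm wide and spans x = -63 to 65 mm, its +x end being the tail. Home and locked means tail down behind the sill (origin past about +0.5 mm), toe under the lip, tote level; it then cannot be pulled straight back. A push of 5 N takes it home.
- green_tote_lip (a point): The same point of the green tote. In every tote stand four ribs, two a side at x = 44 and -22 mm, 12 mm long, 39 mm apart across, tops 46 mm up; every foot is drawn in to 35 mm wide at x = -36 to -13 and 30 to 53 mm to pass them when nesting. The black toe at the -x end of every foot is 24 mm wide, 5 mm thick, flush with the underside, reaching to x = -74 mm.
- medal_tray: bystander: plain grey open tray, 150 x 100 x 45 mm, not a stacking tote; origin at the centre of its underside
- trophy0: bystander: small gold cup on a 55 mm square black base, about 140 mm high; origin at the centre of its underside
- trophy1: bystander: gold cup like the others, 150 mm high
- trophy2: bystander: gold cup like the others, about 130 mm high
- adapter: bystander: black power adapter, 90 x 50 x 30 mm
- tape_roll: bystander: roll of tape lying flat, 90 mm across, 25 mm high
- clicker: bystander: grey hand remote, 120 x 38 x 18 mm
There are look-alikes about, which are no part of the job. Of the things shaped like the green_tote, the green one is meant.

How it is judged:
By the outcome, as a careful person would: the job done as asked, in the order asked, and still so for the second after the job is handed in, with the robot touching nothing.
It also fails if it takes over 72 s, if anything falls off the work surface, if the arm or the gripper's body presses on something with over 40 N, if the wrist force passes 120 N, or if a joint passes its speed limit or range.

ROBOT

A 6-joint arm with a two-finger parallel gripper is mounted at the origin on the work surface. World frame = base frame: x ahead of the robot, y to its left, z up, the work surface at z = 0. Lengths are in m, angles in rad, forces in N, time in s.
With the tool pointing down it reaches from about 0.275 to 0.825 m from the base axis. Payload 5.2 kg.
Tool frame: the origin (TCP) lies on the centre line of the jaws, within the pads' length; the fingertips stand 25 mm ahead of it and the grasp point (between the pads) lies 6 mm ahead of it; z points along the fingers, y is the direction in which the jaws open and shut (so a half turn about z gives the same grasp; the last joint's range is limited). The gripper opens to 93 mm and grips with 3 to 60 N. Pads are 15 mm wide; open, the fingers measure 128 mm over their backs; the gripper's body (75 mm by 188 mm) begins 65 mm behind the grasp point.
Start: joints at [-1.372, 0.259, 1.535, -0, 1.348, -0.203], TCP at [0.215, -0.506, 0.244] pointing down, gripper open.
Joint ranges: [-3.14, 3.14], [-0.91, 2.08], [0.19, 2.58], [-1.22, 4.36], [0.22, 2.71], [-3.12, 3.12]. Speed limits (rad/s): [2.57, 2.57, 3.14, 3.14, 3.14, 3.14].

INTERFACE

Orientations are given as a rotation vector (axis times angle).
In Python, from bench import * gives the robot as it stands.
- The arm moves only by the tool servo_tool, never from a script. Its argument "plan" is a list that holds one entry, the list of rows, each a list of 7 numbers: the shift along the tool's x, y, z each as a share of 0.15 m, from -1 to 1, then the turn, a rotation vector about the tool's x, y, z each as a share of 0.1 rad, from -1 to 1, then the closure in counts, from 0 (fully open) to 255 (shut). In form: [[[x, y, z, rx, ry, rz, hand], ...]]. A call has 1 to 8 rows; each row shifts and turns the commanded pose from where the row before left it, along the tool's axes as they then stand; what a row does not reach is not made up. A row lasts 1/10 s, in which the tool goes at most 50 mm and 8.59 degrees, less where a joint would pass 70% of its speed; a pose out of reach is approached as far as the arm can. A call with a number of a shift or a turn outside -1 to 1 is refused whole. A call with a gripper value outside its range is refused whole. The fingers move at their own pace and stop on an object; "force" is the grip in N (left out, the last holds). Time passes only in rows, so rows that do not move let the fingers close. It gives the time, the measured TCP pose, the force and the opening at its end, in the units of the state.
- sense(): the state, without advancing time (a new reading comes with each control period).
- grab_frame(name): name is "scene" or "side" or "wrist"; returns (picture, depth): 384x512x3 uint8, red, green, blue; 384x512 float32, m along the optical axis (not along the pixel's ray), 0 where there is no reading.
- get_calibration(name): a dict with "fx", "fy", "cx", "cy" (pixels), "R" (3x3) and "t" (3): a world point X has camera coordinates R X + t; the wrist camera has in their place "mount" (4x4, takes a point from camera to tool coordinates, whose origin is the TCP and whose axes are the flange's). Camera axes: x right, y down, z forward; pixel columns grow to the right and rows downward; lengths in m; the calibration is good to about 2 mm. A picture is of the moment at which its call begins: read the wrist's pose just before it. get_calibration takes no time and is no camera call.
- finish_job(): hands the job in, once; it reports no verdict.
Trained networks look in the newest picture that a camera, given by its name, has taken for a name from the list of things; names that differ only in an ending like _2 or _b are one class to them, and where a whole thing is asked for, a point or a joint stands for the part that bears it (a point fixed in the world has none). Each returns a list of dicts, best first, with "score" (0 to 1); they miss things now and then, are a little off and sometimes report something else, mostly with a low value. They report only what shows in the picture. A call takes as long as a camera call. They do not tell look-alikes from the thing itself.
- recognise(camera, thing): "location" ([column, row] in pixels, amid what is visible of it).
The state is a dict: "clock": time; "joints": joint angles; "dq": joint speeds; "joint_torque": joint torques, N m; "ee_pos": TCP position; "ee_rot": TCP orientation; "contact_force": force on the tool from outside, world axes, zero at the start; "moment": the same for the moment, N m; "grip_width": opening from 0.0 (shut) to 1.0 (fully open).
Only numpy, scipy, OpenCV 4.12 (cv2) and the standard library are available. Lean on these libraries where they do the work, as an engineer would, in place of code of your own. Each camera call takes 0.05 s, during which the arm holds its last target. There are 200 camera calls.

## Working session

There is one attempt and no reset: what is moved stays moved. The work goes in short steps, Python scripts to look and compute and a tool call to move; the robot and the scene stay as the last step left them, time stands still between calls to the robot, and variables do not carry over. Pictures are saved under pics/ and viewed, about 8 in all and at most 12, crops included, and the job is handed in when it is done.

Besides the shell and the picture viewer there is one more tool, called after "Call:" in YAML: its name, and indented under it one key for each argument. servo_tool: Moves the arm, as the interface text tells. Its arguments: {"type":"object","properties":{"plan":{"type":"array"},"force":{"type":"number"}},"required":["plan"]}

```bash
mkdir -p pics; ls
cat > h.py <<'E'
from bench import *
import numpy as np, cv2
from scipy.spatial.transform import Rotation as Rn
def cloud(name):
    s=sense(); im,d=grab_frame(name); c=get_calibration(name)
    v,u=np.mgrid[:384,:512]
    P=np.stack([(u-c['cx'])/c['fx']*d,(v-c['cy'])/c['fy']*d,d],-1)
    if 'mount' in c:
        M=np.array(c['mount']); P=P@M[:3,:3].T+M[:3,3]
        P=P@Rn.from_rotvec(s['ee_rot']).as_matrix().T+np.array(s['ee_pos'])
    else: P=(P-np.array(c['t']))@np.array(c['R'])
    P[d==0]=np.nan
    return im,P
E
python3 - <<'E'
from h import *
s=sense();print(s)
ims=[]
for n in ['scene','side']:
    im,P=cloud(n);ims.append(im);np.savez('/tmp/%s.npz'%n,im=im,P=P)
    for t in ['blue_tote','red_tote','green_tote','blue_tote_lip','red_tote_lip','green_tote_lip','medal_tray']:
        for r in recognise(n,t)[:4]:
            u,v=np.round(r['location']).astype(int); print(n,t,u,v,round(r['score'],2),P[v,u].round(3))
    cv2.imwrite('pics/%s0.png'%n,cv2.resize(im[...,::-1],(800,600)))
print({k:v for k,v in get_calibration('wrist').items()})
E
```

```text
pics
{'clock': 0.0, 'joints': array([-1.37176755e+00,  2.59349497e-01,  1.53606609e+00, -1.88660192e-05,
        1.34800617e+00, -2.02823613e-01]), 'dq': array([ 2.63315292e-04,  4.09532354e-04, -1.02084631e-03, -2.06665122e-04,
       -2.41169977e-04, -8.76683049e-05]), 'joint_torque': array([-2.10468866e-04, -4.37311113e+01, -2.83999354e+01,  7.17523671e-02,
        4.12906450e-02, -1.43035350e-04]), 'ee_pos': array([ 0.21502097, -0.50568418,  0.242821  ]), 'ee_rot': array([-3.07659692e+00, -6.26630960e-01,  2.34309995e-05]), 'contact_force': array([ 0.88303103, -0.74172647, -0.58145424]), 'moment': array([ 0.00318895,  0.01259492, -0.04777027]), 'grip_width': 1.0010074561927476}
scene blue_tote 237 229 0.81 [ 0.577 -0.04   0.021]
scene blue_tote 233 204 0.73 [ 0.511 -0.06   0.069]
scene red_tote 237 206 0.67 [ 0.508 -0.048  0.059]
scene green_tote 173 214 0.8 [ 0.571 -0.241  0.063]
scene green_tote 214 178 0.74 [ 0.26  -0.172  0.   ]
scene green_tote 170 247 0.44 [ 0.752 -0.201  0.086]
scene blue_tote_lip 236 228 0.88 [ 0.573 -0.044  0.022]
scene green_tote_lip 172 213 0.73 [ 0.51
[... 409 characters left out ...]
5 0.33 [ 0.547 -0.292  0.004]
side red_tote_lip 253 169 0.91 [ 0.549 -0.077  0.052]
side green_tote_lip 350 173 0.75 [ 0.299 -0.184  0.024]
side green_tote_lip 276 136 0.74 [ 0.547 -0.284  0.006]
side medal_tray 215 288 0.58 [0.515 0.251 0.004]
{'fx': 294.53003695735845, 'fy': 294.53003695735845, 'cx': 260.42755582273264, 'cy': 192.27979841801658, 'mount': array([[ 3.25719691e-04, -9.63434514e-01, -2.67943708e-01,
         7.43559939e-02],
       [ 9.99999131e-01, -2.84528708e-05,  1.31793312e-03,
         6.01440267e-04],
       [-1.27736602e-03, -2.67943904e-01,  9.63433668e-01,
        -1.41587925e-01],
       [ 0.00000000e+00,  0.00000000e+00,  0.00000000e+00,
         1.00000000e+00]])}
```

View pics/scene0.png

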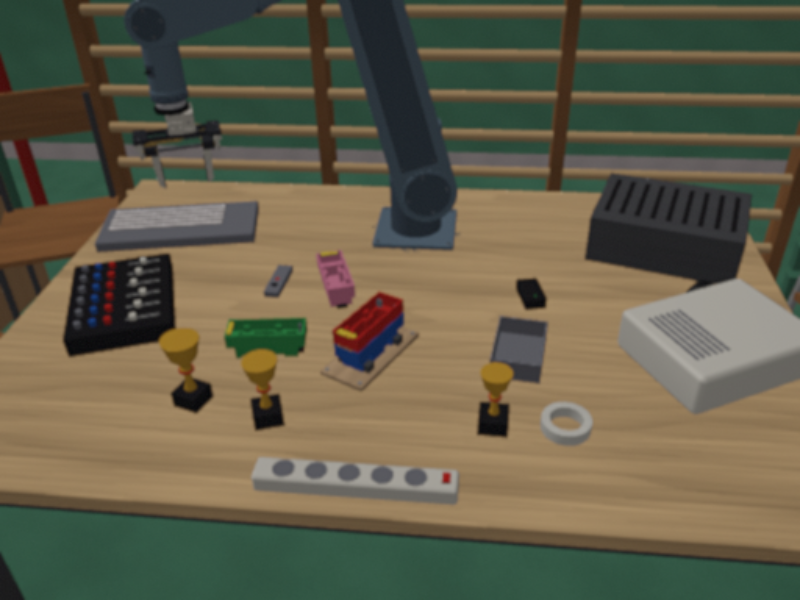

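View pics/side0.png

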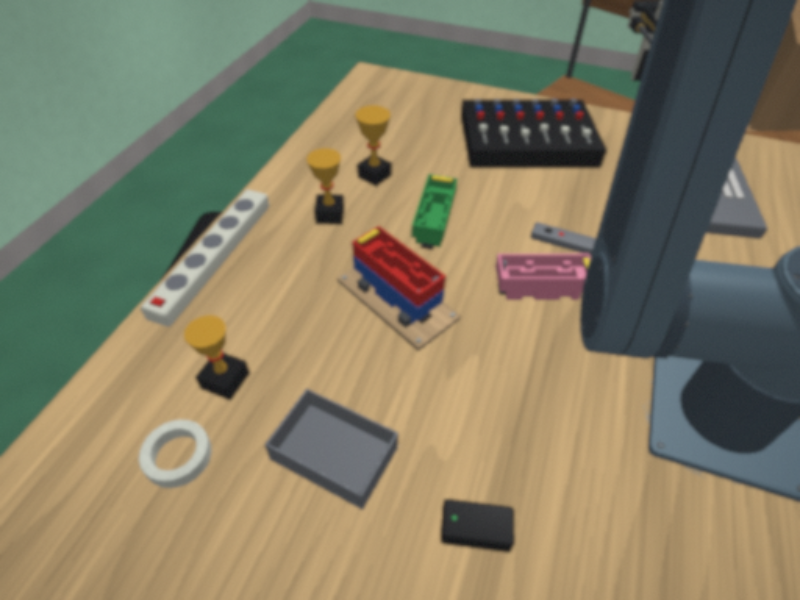

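Scene picture (800x600) shows: the red tote nested in the blue at (368,330), with its yellow lip at the near-left end (345,333). The green tote is at (265,337), lip to the left (231,327). Candidates for "green tote": green (265,337) and a pink look-alike (335,278). I choose the green one. The grey tray at (520,348) is a plain bystander. Two trophies stand close to the green tote.

```bash
cat >> h.py <<'E'
def seg(im,col):
    h=cv2.cvtColor(im,cv2.COLOR_RGB2HSV).astype(int); H,S,V=h[...,0],h[...,1],h[...,2]
    ok=(S>110)&(V>50)
    return ok&{'red':(H<8)|(H>172),'green':(H>50)&(H<80),'blue':(H>105)&(H<130),'yellow':(H>22)&(H<36)&(V>120)}[col]
def rect(P2):
    (c,(w,h),a)=cv2.minAreaRect((P2*1000).astype(np.float32)); 
    if w<h: w,h,a=h,w,a+90
    return np.round(c,1),round(w,1),round(h,1),round(a,1)
E
python3 - <<'E'
from h import *
for n in ['scene','side']:
    z=np.load('/tmp/%s.npz'%n); im,P=z['im'],z['P']
    R=(abs(P[...,0]-.5)<.3)&(abs(P[...,1]+.1)<.35)&(P[...,2]>0.005)&(P[...,2]<.25)
    for c in ['red','green','blue','yellow']:
        m=(seg(im,c)&R).astype(np.uint8)
        k,l,st,ce=cv2.connectedComponentsWithStats(m)
        for i in range(1,k):
            if st[i,4]<12: continue
            p=P[l==i]; zt=np.percentile(p[:,2],95); top=p[p[:,2]>zt-.012]
            print(n,c,st[i,4],'z95',zt.round(3),'mean',p.mean(0).round(3),'top',rect(top[:,:2]))
    # trophies
    dark=(P[...,2]>.1)&(P[...,2]<.17)&R
    k,l,st,ce=cv2.connectedComponentsWithStats(dark.astype(np.uint8))
    for i in range(1,k):
        if st[i,4]>30: p=P[l==i]; print(n,'tall',st[i,4],p.min(0).round(3),p.max(0).round(3))
E
```

```text
scene red 785 z95 0.101 mean [ 0.533 -0.046  0.082] top (array([540.9, -46.9]), 165.8, 63.7, 154.2)
scene green 922 z95 0.057 mean [ 0.543 -0.257  0.039] top (array([ 539.6, -257.2]), 154.8, 69.4, 96.9)
scene blue 409 z95 0.065 mean [ 0.572 -0.04   0.045] top (array([560.2, -28.8]), 163.0, 54.5, 134.5)
scene yellow 27 z95 0.061 mean [ 0.548 -0.334  0.058] top (array([ 548.6, -334.2]), 40.9, 11.1, 7.3)
scene yellow 23 z95 0.104 mean [ 0.603 -0.082  0.101] top (array([605.2, -80.7]), 37.1, 14.5, 57.3)
scene tall 68 [0.235 0.011 0.152] [0.257 0.08  0.17 ]
scene tall 486 [ 0.673 -0.4    0.1  ] [ 0.747 -0.328  0.155]
scene tall 406 [ 0.712 -0.241  0.101] [ 0.778 -0.178  0.144]
scene tall 313 [0.698 0.175 0.1  ] [0.757 0.231 0.129]
side red 1335 z95 0.103 mean [ 0.53  -0.048  0.081] top (array([532.9, -44.1]), 159.4, 60.9, 152.8)
side green 618 z95 0.06 mean [ 0.538 -0.258  0.035] top (array([ 533.4, -256.2]), 160.0, 55.2, 97.3)
side blue 402 z95 0.066 mean [ 0.525 -0.013  0.05 ] top (array([531.4, -37.5]), 152.3, 52.2, 152.8)
side yellow 42 z95 0.062 mean [ 0.545 -0.332  0.059] top (array([ 544.9, -332.5]), 43.5, 13.6, 6.1)
side yellow 24 z95 0.104 mean [ 0.597 -0.078  0.103] top (array([599. , -76.1]), 32.6, 7.5, 62.5)
side yellow 15 z95 0.22 mean [ 0.243 -0.155  0.092] top (array([255.9, -13.6]), 3.0, 0.3, 97.1)
side tall 392 [ 0.668 -0.398  0.101] [ 0.737 -0.328  0.153]
side tall 361 [ 0.707 -0.241  0.1  ] [ 0.769 -0.176  0.142]
side tall 288 [ 0.449 -0.109  0.1  ] [0.618 0.018 0.105]
side tall 539 [0.695 0.177 0.101] [0.75  0.232 0.13 ]
```

Call:
servo_tool:
  plan:
    - [[0.263,-0.167,0,0,0,0,0],[0.263,-0.167,0,0,0,0,0],[0.263,-0.167,0,0,0,0,0],[0.263,-0.167,0,0,0,0,0],[0.263,-0.167,0,0,0,0,0],[0.263,-0.167,0,0,0,0,0],[0.263,-0.167,0,0,0,0,0],[0.263,-0.167,0,0,0,0,0]]

```text
clock: 1.6
ee_pos: [0.428, -0.1967, 0.244]
ee_rot: [3.078, 0.626, 0.001]
contact_force: [1.2, -1.4, 0.3]
grip_width: 1.005
```

Call:
servo_tool:
  plan:
    - [[0.263,-0.167,0,0,0,0,0],[0.263,-0.167,0,0,0,0,0],[0.263,-0.167,0,0,0,0,0],[0.263,-0.167,0,0,0,0,0],[0,0,0,0,0,0.97,0],[0,0,0,0,0,0.97,0],[0,0,0,0,0,0.97,0],[0,0,0,0,0,0.97,0]]

```text
clock: 2.4
ee_pos: [0.5333, -0.0441, 0.2436]
ee_rot: [3.142, 0.016, -0.0]
contact_force: [0.5, -0.2, 0.2]
grip_width: 0.999
```

Call:
servo_tool:
  plan:
    - [[0,0,0,0,0,0.97,0],[0,0,0,0,0,0.97,0],[0,0,0,0,0,0.97,0],[0,0,0,0,0,0.97,0],[0,0,0,0,0,0.97,0],[0,0,0,0,0,0,0]]

```text
clock: 3.0
ee_pos: [0.5332, -0.0444, 0.2437]
ee_rot: [3.054, -0.735, -0.0]
contact_force: [-0.2, 0.2, -0.1]
grip_width: 1.002
```

```bash
cat >> h.py <<'E'
def look(name,cols,fn,roi=None):
    im,P=cloud(name); cv2.imwrite('pics/'+fn,im[...,::-1]); np.savez('/tmp/last.npz',im=im,P=P)
    for c in cols:
        m=(seg(im,c)&(P[...,2]>.005)).astype(np.uint8)
        k,l,st,ce=cv2.connectedComponentsWithStats(m)
        for i in range(1,k):
            if st[i,4]<60: continue
            p=P[l==i]; zt=np.percentile(p[:,2],90); top=p[p[:,2]>zt-.008]
            print(c,st[i,4],'z90',zt.round(4),'mean',p.mean(0).round(4),'top',rect(top[:,:2]))
    return im,P
def to(x,y,z,yaw):
    s=sense(); R=Rn.from_rotvec(s['ee_rot']).as_matrix(); d=R.T@(np.array([x,y,z])-s['ee_pos'])
    cy=np.degrees(np.arctan2(R[1,0],R[0,0])); a=-((yaw-cy+180)%360-180)
    print('pos',s['ee_pos'].round(4),'yaw',cy.round(2),'tilt',(R[:,2]).round(4),'shift',(d/.15).round(3),'turn',round(np.radians(a)/.1,2),'F',s['contact_force'].round(1),'w',round(s['grip_width']*93,1),'t',s['clock'])
E
python3 - <<'E'
from h import *
look('wrist',['red','blue','yellow'],'w1.png'); to(.534,-.044,.1,-27)
E
```

```text
red 8773 z90 0.1023 mean [ 0.5312 -0.0438  0.0707] top (array([534.7, -45.6]), 159.6, 60.1, 153.1)
yellow 312 z90 0.062 mean [ 0.5522 -0.3304  0.0609] top (array([ 545.8, -332.5]), 40.0, 12.3, 7.4)
yellow 558 z90 0.1034 mean [ 0.6011 -0.0792  0.1025] top (array([601.1, -79.2]), 39.0, 10.7, 63.0)
pos [ 0.5333 -0.0444  0.2437] yaw -26.88 tilt [ 1.e-04  0.e+00 -1.e+00] shift [ 0.003 -0.005  0.958] turn 0.02 F [-0.3 -0.2 -0.1] w 92.8 t 3.05
```

View pics/w1.png

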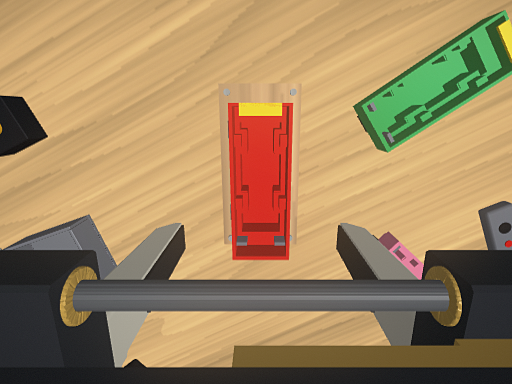

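The wrist picture shows the red tote at (260,180), lip at (260,109) pointing up the image. The green one is at (440,80) with its yellow lip, and the pink look-alike is at (402,250). Green confirmed. Next I descend and grip the red tote.

Call:
servo_tool:
  plan:
    - [[0.012,0.003,0.2,0,0,0,0],[0,0,0.2,0,0,0,0],[0,0,0.2,0,0,0,0],[0,0,0.2,0,0,0,0],[0,0,0.1,0,0,0,0],[0,0,0.058,0,0,0,0],[0,0,0,0,0,0,0],[0,0,0,0,0,0,80]]
  force: 20

```text
clock: 3.85
ee_pos: [0.5353, -0.0458, 0.1007]
ee_rot: [3.055, -0.732, 0.002]
contact_force: [0.5, -0.5, 0.2]
grip_width: 0.951
```

Call:
servo_tool:
  plan:
    - [[0,0,0,0,0,0,130],[0,0,0,0,0,0,130],[0,0,0,0,0,0,130],[0,0,0,0,0,0,130],[0,0,0,0,0,0,130]]

```text
clock: 4.35
ee_pos: [0.535, -0.0456, 0.1005]
ee_rot: [-3.055, 0.733, -0.002]
contact_force: [0.4, 0.7, 3.6]
grip_width: 0.643
```

Call:
servo_tool:
  plan:
    - [[0,0,-0.03,0,0,0,130],[0,0,-0.07,0,0,0,130],[0,0,-0.1,0,0,0,130],[0,0,-0.1,0,0,0,130],[0,0,-0.15,0,0,0,130],[0,0,-0.2,0,0,0,130],[0,0,-0.2,0,0,0,130],[0,0,0,0,0,0,130]]
  force: 25

```text
clock: 5.15
ee_pos: [0.5369, -0.0464, 0.2324]
ee_rot: [3.054, -0.733, 0.014]
contact_force: [0.2, 0.0, -2.2]
grip_width: 0.646
```

Call:
servo_tool:
  plan:
    - [[-0.1,-0.2,0,0,0,0,130],[-0.1,-0.2,0,0,0,0,130],[-0.1,-0.2,0,0,0,0,130],[-0.1,-0.2,0,0,0,0,130],[0,-0.07,0,0,0,0,130],[0,0,0,0,0,0,130],[0,0,0,0,0,0,130]]

```text
clock: 5.85
ee_pos: [0.5403, 0.0972, 0.2269]
ee_rot: [3.054, -0.733, -0.001]
contact_force: [0.3, -0.0, -2.0]
grip_width: 0.643
```

Run:
```python
from h import *
look('wrist',['red','blue','yellow'],'w2.png'); to(.534,-.044,.1,-27)
```

```text
red 127 z90 0.0746 mean [0.7193 0.1988 0.0701] top (array([718.6, 198.4]), 21.5, 8.1, 140.2)
red 19802 z90 0.2285 mean [0.5609 0.0861 0.1967] top (array([568.6,  82.2]), 95.7, 63.0, 153.0)
red 2941 z90 0.229 mean [0.4892 0.1228 0.2107] top (array([525. , 105.1]), 86.3, 60.3, 153.9)
blue 9021 z90 0.0706 mean [ 0.5316 -0.0506  0.0417] top (array([535.3, -44.7]), 159.1, 61.0, 153.0)
yellow 1335 z90 0.1282 mean [0.7101 0.1962 0.1273] top (array([712. , 195.2]), 53.9, 26.2, 125.6)
yellow 441 z90 0.0718 mean [ 0.6002 -0.0777  0.0708] top (array([600.3, -77.9]), 40.2, 8.8, 62.4)
yellow 2254 z90 0.2296 mean [0.6064 0.0631 0.2288] top (array([606.3,  63.1]), 39.9, 11.1, 63.1)
pos [0.5403 0.0968 0.227 ] yaw -27.03 tilt [-9.e-04 -7.e-04 -1.e+00] shift [0.389 0.854 0.847] turn -0.01 F [ 0.4  0.6 -1.8] w 60.2 t 5.9
```

View pics/w2.png

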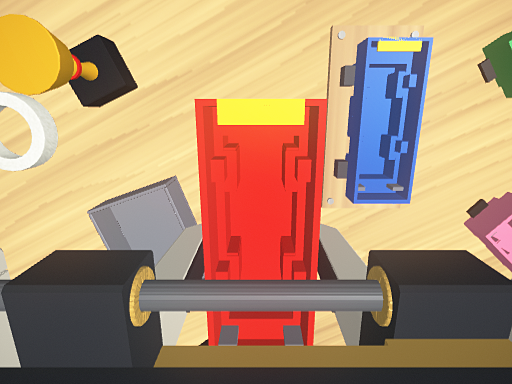

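Held red tote fills (260,220); the empty blue tote shows whole at (388,120), lip at (400,45), agreeing with the earlier estimate. Now the half turn.

Call:
servo_tool:
  plan:
    - [[0,0,0,0,0,-0.982,130],[0,0,0,0,0,-0.982,130],[0,0,0,0,0,-0.982,130],[0,0,0,0,0,-0.982,130],[0,0,0,0,0,-0.982,130],[0,0,0,0,0,-0.982,130],[0,0,0,0,0,-0.982,130],[0,0,0,0,0,-0.982,130]]

```text
clock: 6.7
ee_pos: [0.5405, 0.0962, 0.2273]
ee_rot: [3.102, 0.495, -0.001]
contact_force: [-0.3, -0.4, -1.6]
grip_width: 0.646
```

Call:
servo_tool:
  plan:
    - [[0,0,0,0,0,-0.982,130],[0,0,0,0,0,-0.982,130],[0,0,0,0,0,-0.982,130],[0,0,0,0,0,-0.982,130],[0,0,0,0,0,-0.982,130],[0,0,0,0,0,-0.982,130],[0,0,0,0,0,-0.982,130],[0,0,0,0,0,-0.982,130]]

```text
clock: 7.5
ee_pos: [0.5405, 0.0962, 0.2273]
ee_rot: [2.677, 1.645, -0.001]
contact_force: [-0.9, 0.1, -1.4]
grip_width: 0.64
```

Call:
servo_tool:
  plan:
    - [[0,0,0,0,0,-0.982,130],[0,0,0,0,0,-0.982,130],[0,0,0,0,0,-0.982,130],[0,0,0,0,0,-0.982,130],[0,0,0,0,0,-0.982,130],[0,0,0,0,0,-0.982,130],[0,0,0,0,0,-0.982,130],[0,0,0,0,0,-0.982,130]]

```text
clock: 8.3
ee_pos: [0.5404, 0.0962, 0.2273]
ee_rot: [-1.843, -2.544, 0.001]
contact_force: [-0.1, 0.5, -1.0]
grip_width: 0.644
```

Call:
servo_tool:
  plan:
    - [[0,0,0,0,0,-0.982,130],[0,0,0,0,0,-0.982,130],[0,0,0,0,0,-0.982,130],[0,0,0,0,0,-0.982,130],[0,0,0,0,0,-0.982,130],[0,0,0,0,0,-0.982,130],[0,0,0,0,0,-0.982,130],[0,0,0,0,0,-0.982,130]]

```text
clock: 9.1
ee_pos: [0.5405, 0.0962, 0.2273]
ee_rot: [-0.729, -3.056, 0.001]
contact_force: [0.1, -0.5, -1.7]
grip_width: 0.644
```

Call:
servo_tool:
  plan:
    - [[-0.2,0,0,0,0,0,130],[-0.2,0,0,0,0,0,130],[-0.2,0,0,0,0,0,130],[-0.2,0,0,0,0,0,130],[0,0,0,0,0,0,130],[0,0,0,0,0,0,130]]

```text
clock: 9.7
ee_pos: [0.6473, 0.0416, 0.2266]
ee_rot: [-0.736, -3.052, 0.001]
contact_force: [-1.1, -0.3, -1.9]
grip_width: 0.641
```

Run:
```python
from h import *
look('wrist',['red','blue','yellow'],'w3.png'); to(.5353+.0071,-.0447-.0036,.16,153)
```

```text
red 19857 z90 0.2283 mean [0.6275 0.0512 0.1965] top (array([620.1,  55.2]), 96.3, 62.8, 152.7)
red 97 z90 0.0743 mean [0.7188 0.1997 0.0703] top (array([718.5, 199.3]), 22.5, 9.0, 132.2)
red 2941 z90 0.2287 mean [0.6992 0.0148 0.2104] top (array([663.5,  33.3]), 84.9, 60.1, 152.4)
blue 10515 z90 0.0704 mean [ 0.523  -0.045   0.0434] top (array([535.2, -44.7]), 158.6, 61.0, 152.9)
yellow 2255 z90 0.2295 mean [0.5822 0.0746 0.2286] top (array([582.2,  74.5]), 40.0, 11.2, 62.9)
yellow 3061 z90 0.1282 mean [0.7231 0.2038 0.1273] top (array([723.9, 204.2]), 54.6, 54.2, 49.0)
yellow 311 z90 0.0717 mean [ 0.6    -0.0782  0.0703] top (array([600.2, -78. ]), 40.1, 8.8, 63.3)
pos [0.6467 0.0424 0.2268] yaw 152.95 tilt [-1.7e-03  2.0e-04 -1.0e+00] shift [ 0.344 -0.855  0.447] turn -0.01 F [-0.2  0.2 -1.4] w 60.0 t 9.75
```

Run:
```python
from h import *
to(.5277,-.0409,.15,152.95)
```

```text
pos [0.6467 0.0424 0.2268] yaw 152.95 tilt [-1.7e-03  2.0e-04 -1.0e+00] shift [ 0.453 -0.855  0.514] turn 0.0 F [-0.2  0.2 -1.4] w 60.0 t 9.75
```

Call:
servo_tool:
  plan:
    - [[0.09,-0.171,0,0,0,0,130],[0.09,-0.171,0,0,0,0,130],[0.09,-0.171,0,0,0,0,130],[0.09,-0.171,0,0,0,0,130],[0.09,-0.171,0.15,0,0,0,130],[0,0,0.2,0,0,0,130],[0,0,0.15,0,0,0,130],[0,0,0,0,0,0,130]]

```text
clock: 10.55
ee_pos: [0.5258, -0.0394, 0.1501]
ee_rot: [-0.731, -3.049, -0.001]
contact_force: [0.4, 1.1, -1.3]
grip_width: 0.642
```

Call:
servo_tool:
  plan:
    - [[0,0,0,0,0,0,130],[0,0,0,0,0,0,130]]

```text
clock: 10.75
ee_pos: [0.5299, -0.0402, 0.1541]
ee_rot: [0.731, 3.053, -0.0]
contact_force: [-0.4, -0.6, -2.0]
grip_width: 0.641
```

Run:
```python
from h import *
im,P=look('wrist',['red','yellow'],'w4.png'); to(.5277,-.0409,.135,152.95)
```

```text
red 19796 z90 0.1557 mean [ 0.5102 -0.0306  0.1241] top (array([502.6, -26.7]), 96.0, 63.1, 153.1)
red 2944 z90 0.1564 mean [ 0.582  -0.067   0.1383] top (array([545.7, -48.8]), 85.6, 60.2, 153.5)
yellow 2145 z90 0.1567 mean [ 0.4652 -0.0071  0.1559] top (array([464.8,  -7.5]), 40.0, 11.1, 63.2)
pos [ 0.53   -0.0402  0.1541] yaw 153.08 tilt [ 2.7e-03 -8.0e-04 -1.0e+00] shift [ 0.012 -0.011  0.127] turn 0.02 F [ 0.4  0.1 -2.1] w 59.7 t 10.8
```

Call:
servo_tool:
  plan:
    - [[0.015,-0.008,0.05,0,0,0,130],[0,0,0.05,0,0,0,130],[0,0,0.027,0,0,0,130],[0,0,0,0,0,0,130],[0,0,0,0,0,0,130],[0,0,0,0,0,0,130]]

```text
clock: 11.4
ee_pos: [0.5268, -0.0403, 0.1335]
ee_rot: [0.732, 3.055, 0.0]
contact_force: [-0.4, -0.4, -2.5]
grip_width: 0.643
```

Run:
```python
from h import *
im,P=look('wrist',['yellow','blue'],'w5.png'); to(.5277,-.0409,.12,152.95)
```

```text
yellow 1859 z90 0.1363 mean [ 0.4628 -0.0073  0.1355] top (array([461.7,  -7.6]), 40.0, 11.1, 63.1)
pos [ 0.5268 -0.0403  0.1336] yaw 153.05 tilt [ 4.e-04 -1.e-04 -1.e+00] shift [-0.007 -0.001  0.091] turn 0.02 F [ 0.4 -0.5 -1.9] w 59.6 t 11.45
```

Call:
servo_tool:
  plan:
    - [[0,0,0.03,0,0,0,130],[0,0,0.03,0,0,0,130],[0,0,0.02,0,0,0,130],[0,0,0.015,0,0,0,130],[0,0,0,0,0,0,130],[0,0,0,0,0,0,130]]

```text
clock: 12.05
ee_pos: [0.5265, -0.0403, 0.1191]
ee_rot: [-0.732, -3.055, -0.0]
contact_force: [0.5, -1.2, -2.1]
grip_width: 0.64
```

Run:
```python
from h import *
to(.5277,-.0409,.1175,152.95); print(sense()['moment'])
```

```text
pos [ 0.5265 -0.0403  0.1191] yaw 153.05 tilt [-1.e-04  0.e+00 -1.e+00] shift [-0.009 -0.     0.011] turn 0.02 F [ 0.5 -1.2 -2.1] w 59.5 t 12.05
[ 0.05552263 -0.11576975  0.01995141]
```

The foot is inside the mouth with no contact force. I lower it to the sill.

Call:
servo_tool:
  plan:
    - [[0,0,0.007,0,0,0,130],[0,0,0,0,0,0,130],[0,0,0,0,0,0,130]]

```text
clock: 12.35
ee_pos: [0.5266, -0.0403, 0.1182]
ee_rot: [0.732, 3.055, -0.0]
contact_force: [-0.6, -0.5, -1.1]
grip_width: 0.644
```

Call:
servo_tool:
  plan:
    - [[0,0,0.005,0,0,0,130],[0,0,0,0,0,0,130],[0,0,0,0,0,0,130]]

```text
clock: 12.65
ee_pos: [0.5267, -0.0403, 0.1175]
ee_rot: [0.732, 3.055, -0.0]
contact_force: [0.7, -0.1, -0.3]
grip_width: 0.644
```

Contact on the sill. Now the slide along blue's +x (tool −x).

Call:
servo_tool:
  plan:
    - [[-0.015,0,0,0,0,0,130],[-0.015,0,0,0,0,0,130],[-0.015,0,0,0,0,0,130],[-0.015,0,0,0,0,0,130],[-0.007,0,0,0,0,0,130],[0,0,0,0,0,0,130],[0,0,0,0,0,0,130]]

```text
clock: 13.35
ee_pos: [0.5356, -0.0449, 0.1172]
ee_rot: [0.732, 3.055, -0.0]
contact_force: [0.9, -0.4, -1.6]
grip_width: 0.64
```

Call:
servo_tool:
  plan:
    - [[-0.006,0,0,0,0,0,130],[0,0,0,0,0,0,130],[0,0,0,0,0,0,130]]

```text
clock: 13.65
ee_pos: [0.5363, -0.0452, 0.1174]
ee_rot: [0.732, 3.055, 0.0]
contact_force: [0.6, -0.3, -1.5]
grip_width: 0.644
```

Call:
servo_tool:
  plan:
    - [[-0.007,0,0.004,0,0,0,130],[0,0,0.008,0,0,0,130],[0,0,0,0,0,0,130],[0,0,0,0,0,0,130]]

```text
clock: 14.05
ee_pos: [0.5369, -0.0455, 0.1153]
ee_rot: [-0.732, -3.054, -0.0]
contact_force: [-0.9, 0.5, -1.6]
grip_width: 0.649
```

Call:
servo_tool:
  plan:
    - [[0,0,0.007,0,0,0,130],[0,0,0,0,0,0,130],[0,0,0,0,0,0,130]]

```text
clock: 14.35
ee_pos: [0.5368, -0.0455, 0.1145]
ee_rot: [-0.732, -3.054, -0.0]
contact_force: [-4.4, 2.0, 3.1]
grip_width: 0.639
```

Down at stacked height with about 5 N against the stop: home. Release and rise.

Call:
servo_tool:
  plan:
    - [[0,0,0,0,0,0,60],[0,0,0,0,0,0,20],[0,0,0,0,0,0,0],[0,0,0,0,0,0,0],[0,0,-0.1,0,0,0,0],[0,0,-0.2,0,0,0,0],[0,0,-0.3,0,0,0,0],[0,0,-0.3,0,0,0,0]]

```text
clock: 15.15
ee_pos: [0.5369, -0.0457, 0.2505]
ee_rot: [-0.732, -3.054, -0.0]
contact_force: [1.4, -0.1, -0.3]
grip_width: 1.004
```

Call:
servo_tool:
  plan:
    - [[0,0,0,0,0,0,0],[0,0,0,0,0,0,0]]

```text
clock: 15.35
ee_pos: [0.5379, -0.0459, 0.2507]
ee_rot: [0.731, 3.052, -0.0]
contact_force: [-0.1, 0.5, -0.5]
grip_width: 1.002
```

Run:
```python
from h import *
im,P=look('wrist',['red','blue','yellow','green'],'w6.png'); to(.5362,-.257,.25,97.5)
b=seg(im,'red')&(P[...,2]>.112)
p=P[b]; A=np.c_[p[:,:2]-p[:,:2].mean(0),np.ones(len(p))]; print('plane',np.linalg.lstsq(A,p[:,2],rcond=None)[0].round(4))
```

```text
red 9159 z90 0.1164 mean [ 0.5413 -0.0485  0.0847] top (array([537.7, -46.5]), 159.1, 60.2, 153.1)
red 77 z90 0.079 mean [ 0.7226 -0.1958  0.0896] top (array([ 623.9, -130.2]), 281.8, 25.0, 146.0)
yellow 449 z90 0.1174 mean [ 0.4727 -0.0129  0.1165] top (array([471.5, -12.7]), 38.9, 10.4, 63.1)
green 2570 z90 0.0606 mean [ 0.5295 -0.2466  0.0312] top (array([ 525.6, -187.3]), 236.2, 56.3, 97.2)
pos [ 0.5371 -0.0457  0.2492] yaw 153.05 tilt [ 0.  0. -1.] shift [-0.634 -1.258 -0.006] turn 9.69 F [ 0.2  0.8 -0.8] w 93.3 t 15.4
plane [-0.0105 -0.0023  0.1168]
```

View pics/w6.png

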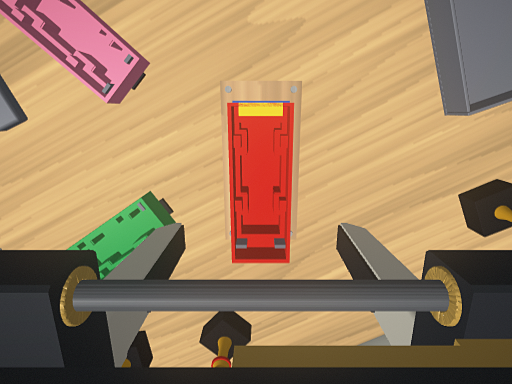

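The red tote sits home (3 mm along), level at stacked height, with lip at (262,110) in the picture; green at (120,235). Next: go over green.

Call:
servo_tool:
  plan:
    - [[-0.106,-0.21,0,0,0,0,0],[-0.106,-0.21,0,0,0,0,0],[-0.106,-0.21,0,0,0,0,0],[-0.106,-0.21,0,0,0,0,0],[-0.106,-0.21,0,0,0,0,0],[-0.106,-0.21,0,0,0,0,0],[0,0,0,0,0,0.97,0],[0,0,0,0,0,0.97,0]]

```text
clock: 16.2
ee_pos: [0.5355, -0.2584, 0.2465]
ee_rot: [-1.032, -2.962, -0.002]
contact_force: [0.2, 0.2, 1.2]
grip_width: 1.002
```

Call:
servo_tool:
  plan:
    - [[0,0,0,0,0,0.97,0],[0,0,0,0,0,0.97,0],[0,0,0,0,0,0.97,0],[0,0,0,0,0,0.97,0],[0,0,0,0,0,0.97,0],[0,0,0,0,0,0.97,0],[0,0,0,0,0,0.97,0],[0,0,0,0,0,0.97,0]]

```text
clock: 17.0
ee_pos: [0.5358, -0.2568, 0.2469]
ee_rot: [-2.074, -2.354, 0.001]
contact_force: [0.6, -0.4, -0.4]
grip_width: 1.001
```

Call:
servo_tool:
  plan:
    - [[0,0,0,0,0,0,0],[0,0,0,0,0,0,0]]

```text
clock: 17.2
ee_pos: [0.5361, -0.2571, 0.2479]
ee_rot: [-2.067, -2.362, 0.0]
contact_force: [0.5, 0.2, 0.6]
grip_width: 1.005
```

Run:
```python
from h import *
im,P=look('wrist',['yellow','green'],'w7.png'); to(.536,-.257,.046,97.3)
```

```text
yellow 287 z90 0.0616 mean [ 0.546  -0.3316  0.0602] top (array([ 545.6, -332.6]), 39.2, 11.4, 6.6)
green 4889 z90 0.0607 mean [ 0.5367 -0.2582  0.0354] top (array([ 536.4, -259.5]), 159.7, 59.8, 97.2)
pos [ 0.5363 -0.2571  0.2483] yaw 97.61 tilt [-0.0017  0.0013 -1.    ] shift [-1.000e-03  1.000e-03  1.348e+00] turn 0.05 F [-1.1 -0.3 -0. ] w 93.0 t 17.25
```

View pics/w7.png

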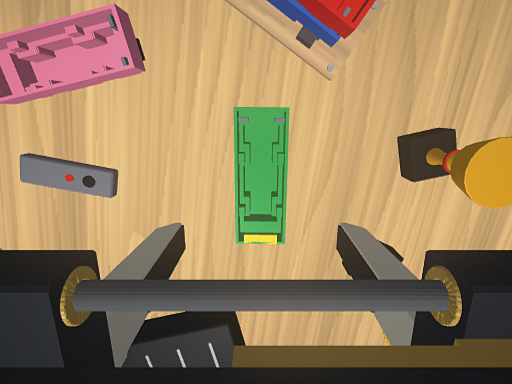

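The green tote is at (262,175), lip at (260,239), sill blocks at the far end, clear of the trophy at (430,155). I descend and grip it.

Call:
servo_tool:
  plan:
    - [[-0.016,0,0.25,0,0,0.07,0],[0,0,0.25,0,0,0,0],[0,0,0.25,0,0,0,0],[0,0,0.25,0,0,0,0],[0,0,0.15,0,0,0,0],[0,0,0.08,0,0,0,0],[0,0,0.035,0,0,0,0],[0,0,0,0,0,0,0]]
  force: 20

```text
clock: 18.05
ee_pos: [0.5371, -0.2599, 0.0598]
ee_rot: [2.08, 2.355, 0.0]
contact_force: [-0.2, -0.3, 1.1]
grip_width: 0.999
```

Call:
servo_tool:
  plan:
    - [[0,0,0,0,0,0,80],[0,0,0,0,0,0,130],[0,0,0,0,0,0,130],[0,0,0,0,0,0,130],[0,0,0,0,0,0,130],[0,0,0,0,0,0,130]]

```text
clock: 18.65
ee_pos: [0.537, -0.2599, 0.0602]
ee_rot: [2.08, 2.354, -0.0]
contact_force: [-1.8, 0.5, 3.3]
grip_width: 0.647
```

Call:
servo_tool:
  plan:
    - [[0,0,-0.05,0,0,0,130],[0,0,-0.15,0,0,0,130],[0,0,-0.25,0,0,0,130],[0,0,-0.3,0,0,0,130],[0,0,-0.3,0,0,0,130],[0,0,-0.25,0,0,0,130],[0,0,0,0,0,-0.975,130],[0,0,0,0,0,-0.975,130]]
  force: 25

```text
clock: 19.45
ee_pos: [0.5374, -0.2601, 0.2569]
ee_rot: [1.834, 2.546, 0.0]
contact_force: [0.8, -0.1, -2.0]
grip_width: 0.642
```

Call:
servo_tool:
  plan:
    - [[0,0,0,0,0,-0.975,130],[0,0,0,0,0,-0.975,130],[0,0,0,0,0,-0.975,130],[0,0,0,0,0,-0.975,130],[0,0,0,0,0,-0.975,130],[0,0,0,0,0,-0.975,130],[0,0,0,0,0,-0.975,130],[0,0,0,0,0,-0.975,130]]

```text
clock: 20.25
ee_pos: [0.5368, -0.2595, 0.2547]
ee_rot: [-0.729, -3.055, -0.001]
contact_force: [1.4, 0.5, -2.1]
grip_width: 0.645
```

Run:
```python
from h import *
to(.5447,-.0501,.26,153.05)
```

```text
pos [ 0.5368 -0.2595  0.2547] yaw 153.17 tilt [-4.e-04  5.e-04 -1.e+00] shift [ 0.583  1.27  -0.035] turn 0.02 F [ 1.4  0.5 -2.1] w 60.0 t 20.25
```

Call:
servo_tool:
  plan:
    - [[0.083,0.181,0,0,0,0.02,130],[0.083,0.181,0,0,0,0,130],[0.083,0.181,0,0,0,0,130],[0.083,0.181,0,0,0,0,130],[0.083,0.181,0,0,0,0,130],[0.083,0.181,0,0,0,0,130],[0.083,0.181,0,0,0,0,130],[0,0,0,0,0,0,130]]

```text
clock: 21.05
ee_pos: [0.5457, -0.0474, 0.255]
ee_rot: [-0.733, -3.054, -0.003]
contact_force: [0.3, -1.2, -1.5]
grip_width: 0.646
```

Call:
servo_tool:
  plan:
    - [[0,0,0.2,0,0,0,130],[0,0,0.2,0,0,0,130],[0,0,0.05,0,0,0,130],[0,0,0,0,0,0,130],[0,0,0,0,0,0,130],[0,0,0,0,0,0,130]]

```text
clock: 21.65
ee_pos: [0.5472, -0.0515, 0.1889]
ee_rot: [0.738, 3.051, -0.0]
contact_force: [0.0, -0.6, -1.9]
grip_width: 0.642
```

Run:
```python
from h import *
s=sense()
im,P=look('wrist',['green','yellow','red'],'w8.png'); to(.5447,-.0501,.182,153.05)
for n in ['scene','side']:
    im,P=cloud(n); cv2.imwrite('pics/%s8.png'%n,cv2.resize(im[100:290,130:390,::-1],(780,570)))
```

```text
green 21922 z90 0.189 mean [ 0.5229 -0.0394  0.1581] top (array([519.7, -37.6]), 99.7, 60.6, 152.8)
green 3507 z90 0.189 mean [ 0.6036 -0.0808  0.1689] top (array([564.7, -60.9]), 88.4, 60.1, 152.8)
yellow 301 z90 0.1173 mean [ 0.4704 -0.0122  0.1165] top (array([469.8, -12.2]), 39.3, 4.0, 63.0)
red 124 z90 0.1173 mean [ 0.4568 -0.0346  0.1086] top (array([457.8, -33.9]), 9.5, 5.3, 65.0)
red 188 z90 0.1173 mean [0.4775 0.0077 0.1093] top (array([475.8,   2.5]), 28.2, 5.3, 62.7)
pos [ 0.5471 -0.0514  0.1888] yaw 152.8 tilt [ 2.7e-03 -8.0e-04 -1.0e+00] shift [0.018 0.    0.045] turn -0.04 F [ 0.1 -0.2 -1.2] w 59.7 t 21.7
```

View pics/side8.png

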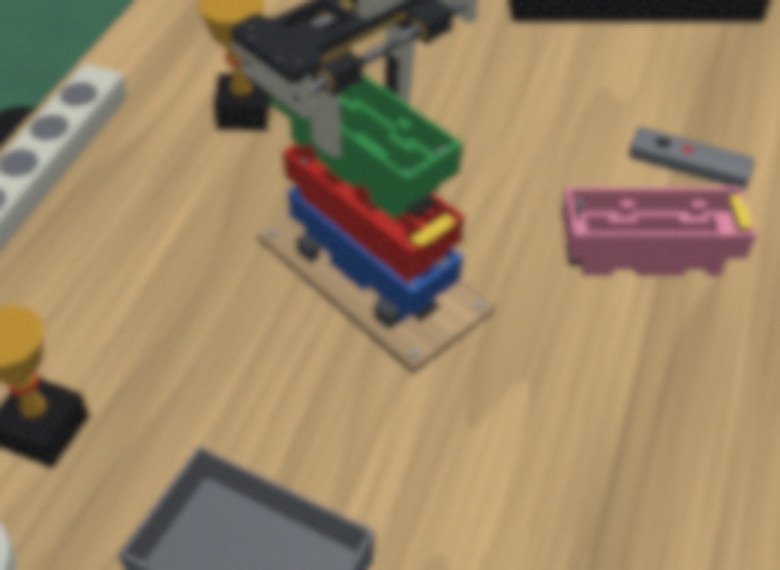

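The side view shows green held above red, red level in blue with its lip at (432,230) and green's sill end toward it — correct facing. I correct by 2 mm and lower.

Call:
servo_tool:
  plan:
    - [[0.015,0,0.03,0,0,-0.02,130],[0,0,0.015,0,0,0,130],[0,0,0,0,0,0,130],[0,0,0,0,0,0,130],[0,0,0,0,0,0,130],[0,0,0,0,0,0,130]]

```text
clock: 22.4
ee_pos: [0.5442, -0.0499, 0.1806]
ee_rot: [0.735, 3.054, 0.0]
contact_force: [0.1, -0.9, -0.8]
grip_width: 0.643
```

Run:
```python
from h import *
look('wrist',['green','yellow'],'w9.png');to(.5451,-.0503,.167,153.05)
```

```text
green 21928 z90 0.1808 mean [ 0.5198 -0.0379  0.1498] top (array([516.7, -36.1]), 99.8, 60.8, 152.9)
green 3505 z90 0.1806 mean [ 0.6007 -0.079   0.1604] top (array([561.8, -59.1]), 88.2, 59.9, 152.7)
pos [ 0.5443 -0.0499  0.1806] yaw 152.93 tilt [ 2.e-04 -0.e+00 -1.e+00] shift [-0.006  0.     0.091] turn -0.02 F [ 0.4 -0.3 -0.6] w 59.8 t 22.45
```

Call:
servo_tool:
  plan:
    - [[-0.006,0,0.03,0,0,-0.02,130],[0,0,0.03,0,0,0,130],[0,0,0.02,0,0,0,130],[0,0,0.01,0,0,0,130],[0,0,0,0,0,0,130],[0,0,0,0,0,0,130]]

```text
clock: 23.05
ee_pos: [0.545, -0.0503, 0.167]
ee_rot: [0.732, 3.055, 0.0]
contact_force: [-0.5, -0.4, -1.2]
grip_width: 0.643
```

Call:
servo_tool:
  plan:
    - [[0,0,0.006,0,0,0,130],[0,0,0,0,0,0,130],[0,0,0,0,0,0,130]]

```text
clock: 23.35
ee_pos: [0.545, -0.0503, 0.1662]
ee_rot: [0.732, 3.055, -0.0]
contact_force: [-0.1, 0.1, -0.6]
grip_width: 0.644
```

Call:
servo_tool:
  plan:
    - [[0,0,0.005,0,0,0,130],[0,0,0,0,0,0,130],[0,0,0,0,0,0,130]]

```text
clock: 23.65
ee_pos: [0.545, -0.0503, 0.1654]
ee_rot: [-0.732, -3.055, 0.0]
contact_force: [-0.3, 0.1, -1.8]
grip_width: 0.645
```

Call:
servo_tool:
  plan:
    - [[0.015,0,0,0,0,0,130],[0.015,0,0,0,0,0,130],[0.015,0,0,0,0,0,130],[0.012,0,0,0,0,0,130],[0,0,0,0,0,0,130],[0,0,0,0,0,0,130]]

```text
clock: 24.25
ee_pos: [0.5374, -0.0464, 0.1654]
ee_rot: [0.732, 3.055, -0.0]
contact_force: [0.1, 0.5, -2.1]
grip_width: 0.642
```

Call:
servo_tool:
  plan:
    - [[0.009,0,0,0,0,0,130],[0.007,0,0,0,0,0,130],[0,0,0,0,0,0,130],[0,0,0,0,0,0,130]]

```text
clock: 24.65
ee_pos: [0.5354, -0.0454, 0.1654]
ee_rot: [0.732, 3.055, -0.0]
contact_force: [0.8, -0.4, -1.1]
grip_width: 0.642
```

Call:
servo_tool:
  plan:
    - [[0,0,0.008,0,0,0,130],[0,0,0,0,0,0,130],[0,0,0,0,0,0,130]]

```text
clock: 24.95
ee_pos: [0.5353, -0.0454, 0.1641]
ee_rot: [0.732, 3.055, 0.0]
contact_force: [0.6, -0.7, -1.7]
grip_width: 0.644
```

Call:
servo_tool:
  plan:
    - [[0,0,0.008,0,0,0,130],[0,0,0,0,0,0,130],[0,0,0,0,0,0,130]]

```text
clock: 25.25
ee_pos: [0.5352, -0.0453, 0.1629]
ee_rot: [0.732, 3.055, 0.0]
contact_force: [0.9, -1.2, -1.1]
grip_width: 0.642
```

Call:
servo_tool:
  plan:
    - [[0,0,0.005,0,0,0,130],[0,0,0,0,0,0,130],[0,0,0,0,0,0,130]]

```text
clock: 25.55
ee_pos: [0.5353, -0.0454, 0.1623]
ee_rot: [0.732, 3.055, -0.0]
contact_force: [1.5, -0.8, -1.1]
grip_width: 0.645
```

Call:
servo_tool:
  plan:
    - [[0.003,0,0.004,0,0,0,130],[0,0,0,0,0,0,130],[0,0,0,0,0,0,130]]

```text
clock: 25.85
ee_pos: [0.5353, -0.0454, 0.1622]
ee_rot: [0.732, 3.054, -0.0]
contact_force: [0.9, -2.0, 3.9]
grip_width: 0.645
```

Supported at the stacked height. Release, rise, and check.

Call:
servo_tool:
  plan:
    - [[0,0,0,0,0,0,60],[0,0,0,0,0,0,20],[0,0,0,0,0,0,0],[0,0,0,0,0,0,0],[0,0,-0.1,0,0,0,0],[0,0,-0.2,0,0,0,0],[0,0,-0.3,0,0,0,0],[0,0,-0.3,0,0,0,0]]

```text
clock: 26.65
ee_pos: [0.5341, -0.0449, 0.2974]
ee_rot: [-0.732, -3.053, -0.0]
contact_force: [1.5, -0.7, -0.0]
grip_width: 0.999
```

Call:
servo_tool:
  plan:
    - [[0,0,0,0,0,0,0],[0,0,0,0,0,0,0],[0,0,0,0,0,0,0]]

```text
clock: 26.95
ee_pos: [0.534, -0.0449, 0.2951]
ee_rot: [-0.731, -3.053, -0.0]
contact_force: [0.3, -0.8, 0.2]
grip_width: 1.001
```

Run:
```python
from h import *
im,P=look('wrist',['green','red','blue','yellow'],'w10.png'); to(.5451,-.0503,.3,153.05)
b=seg(im,'green')&(P[...,2]>.157)&(P[...,2]<.168)
p=P[b]; d=np.array([-.8914,.4532]); t=(p[:,:2]-[.5376,-.0465])@d
for lo,hi in [(-80,-70),(-60,-30),(-10,20),(30,60),(70,85)]:
    m=(t*1000>lo)&(t*1000<hi); print(lo,m.sum(),np.median(p[m,2]).round(4) if m.any() else '')
im,P=cloud('side'); cv2.imwrite('pics/side10.png',cv2.resize(im[100:290,130:390,::-1],(780,570)))
```

```text
green 9338 z90 0.1623 mean [ 0.5334 -0.0449  0.1304] top (array([534.5, -45.5]), 158.6, 59.8, 153.2)
red 84 z90 0.0742 mean [0.7198 0.2018 0.0695] top (array([720.3, 201.3]), 22.6, 14.7, 130.5)
red 65 z90 0.0788 mean [ 0.7352 -0.2042  0.0756] top (array([ 736.6, -205.4]), 25.3, 16.4, 49.2)
yellow 79 z90 0.0621 mean [ 0.2427 -0.1976  0.061 ] top (array([ 243.7, -198.2]), 16.9, 9.6, 61.6)
yellow 359 z90 0.1633 mean [ 0.599  -0.0776  0.1623] top (array([599.9, -78.4]), 39.4, 10.6, 62.4)
pos [ 0.5339 -0.0449  0.2948] yaw 153.05 tilt [-0.0032  0.001  -1.    ] shift [-0.083  0.002 -0.035] turn -0.0 F [-1.   0.1 -0.5] w 93.4 t 27.0
-80 142 0.1623
-60 210 0.1624
-10 243 0.1625
30 271 0.1624
70 411 0.1626
```

View pics/side10.png

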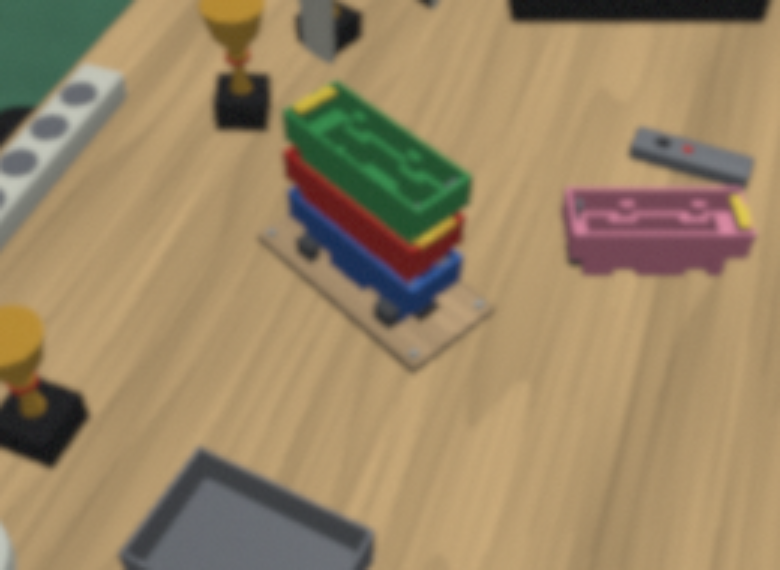

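The picture shows green level on red and red level in blue, with lips at (317,97) and (435,232) at alternating ends. Top height is 0.1623–0.1626 m along its length (0.162 expected), and green is about +3 mm home. Handing in.

```bash
python3 -c "
from bench import *
print(finish_job())"
```

```text
the job is handed in; nothing more can be done
None
```

The job is done and handed in at about 27 s on the robot's clock. I lifted the red tote out of the blue one, turned it half round, lowered it onto the sill and slid it home under the blue lip. Then I picked up the green tote, not the pink look-alike, and stacked it on the red one the same way.

Last checks:
- **Red tote:** about +3.0 mm along blue, at stacked height. A plane fitted to its top tilted about 1.5 mm over its length, which I put down to noise at the edges. It pushed back with about 5 N at the stop. I measured its position before stacking green and did not measure it again afterwards.
- **Green tote:** about +3.2 mm along red. Its top is at 0.1623 to 0.1626 m along its whole length (0.162 m expected), so it is level. The force at the stop was only about 2 N, so for "home" I rely on the camera measurement and its drop to stacked height.
- **Forces and surroundings:** the contact forces I read were all about 6 N or less. The gripper was open and clear when I handed in. The final side view showed nothing else disturbed, though I did not re-measure the bystanders.

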